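# Rack the slotted clamp straps by length

## Robot

A 7-joint arm with a two-finger parallel gripper is mounted at the origin on the work surface. World frame = base frame: x ahead of the robot, y to its left, z up, the work surface at z = 0. Lengths are in m, angles in rad, forces in N, time in s.
With the tool pointing down it reaches from about 0.425 to 0.925 m from the base axis. Payload 6.8 kg.
Tool frame: the origin (TCP) lies on the front face of the gripper's body, between the roots of the fingers; the fingertips stand 73 mm ahead of it and the grasp point (between the pads) lies 54 mm ahead of it; z points along the fingers, y is the direction in which the jaws open and shut (so a half turn about z gives the same grasp; the last joint's range is limited). The gripper opens to 85 mm and grips with 20 to 120 N. Pads are 22 mm wide; open, the fingers measure 114 mm over their backs; the gripper's body (76 mm by 85 mm) begins 54 mm behind the grasp point. The pads swing forward as they close: fully open they stand 13 mm farther back than shut.
Start: joints at [1.166, 0.477, 0.022, 1.555, -0.011, 1.109, -0.083], TCP at [0.197, -0.646, 0.304] pointing down, gripper open.
Joint ranges: [-2.96, 2.96], [-0.34, 2.1], [-1.41, 1.46], [0.24, 2.44], [-1.37, 4.51], [0.17, 1.92], [-2.96, 2.96]. Speed limits (rad/s): [2.39, 2.39, 3.14, 3.14, 3.14, 3.14, 3.14].

## Interface

Orientations are given as a rotation vector (axis times angle).
In Python, from bench import * gives the robot as it stands.
- The arm moves only by the tool jog_arm, never from a script. Its argument "plan" is a list of rows, each a list of 2 entries, a list of its own where there are three numbers: the shift along the world's x, y, z in cm, then the turn about the world's z in rad. In form: [[[tx, ty, tz], twist], ...]. A call has 1 to 12 rows; each row shifts and turns the commanded pose from where the row before left it; what a row does not reach is not made up. A row lasts 1/10 s, in which the tool goes at most 50 mm and 8.59 degrees, less where a joint would pass 70% of its speed; a pose out of reach is approached as far as the arm can. A call is refused whole if a number of a shift passes 5 or a number of a turn 0.15, either way. A call with a gripper value outside its range is refused whole. "hand" is the finger opening in cm, from 0 to 8.54, set as the call begins (left out, the last holds). The fingers move at their own pace and stop on an object; "grip_force" is the grip in N (left out, the last holds). Time passes only in rows, so rows that do not move let the fingers close. It gives the time, the measured TCP pose, the force and the opening at its end, in the units of the state.
- get_obs(): the state, without advancing time (a new reading comes with each control period).
- grab_frame(name): name is "side" or "top"; returns the picture (384x512x3 uint8, red, green, blue); there is no depth.
- get_calibration(name): a dict with "intrinsics" (3x3 intrinsics, pixels), "k1" (the pictures are not rectified: a ray, as slopes to the right and down, at radius r is drawn at 1 + k1 r^2 times it, then the intrinsics apply), "xyz" and "orientation" of the camera in the world. Camera axes: x right, y down, z forward; pixel columns grow to the right and rows downward; lengths in m; the calibration is good to about 2 mm. A picture is of the moment at which its call begins. get_calibration takes no time and is no camera call.
- hand_in(): hands the job in, once; it reports no verdict.
The state is a dict: "clock": time; "joints": joint angles; "qvel": joint speeds; "tau": joint torques, N m; "tcp_pos": TCP position; "orientation": TCP orientation; "contact_force": force on the tool from outside, world axes, zero at the start; "moment": the same for the moment, N m; "grip_width": finger opening in m.
Only numpy, scipy, OpenCV 4.12 (cv2) and the standard library are available. Lean on these libraries where they do the work, as an engineer would, in place of code of your own. Each camera call takes 0.05 s, during which the arm holds its last target. There are 200 camera calls.

## Task

Gather the four slotted clamp straps from the bench into the wooden rack, one lying flat in each channel, in order of length: the shortest in the channel beside the rack's wire pull, the longest in the channel at the other end. The two plain bars without a slot do not belong to the set: leave them, and the step block and the nut among them, where they are.

Things in the scene. Friction and masses are not known exactly. Their poses are not given: they have to be found in the camera images.
- strap_50: The shortest clamp strap: a dark steel flat bar 50 mm long (along its x), 26 mm wide (y), 22 mm high (z), with an open slot 11 mm wide and 24 mm long right through it from top to bottom, centred, along its length. Loose, lying flat on the bench. Origin: centre of the underside. Either end may point either way. Weighs roughly 0.18 kg.
- strap_70: The second shortest clamp strap: a dark steel flat bar 70 mm long (along its x), 26 mm wide (y), 22 mm high (z), with an open slot 11 mm wide and 44 mm long right through it from top to bottom, centred, along its length. Loose, lying flat on the bench. Origin: centre of the underside. Either end may point either way. Weighs roughly 0.23 kg.
- strap_90: The second longest clamp strap: a dark steel flat bar 90 mm long (along its x), 26 mm wide (y), 22 mm high (z), with an open slot 11 mm wide and 64 mm long right through it from top to bottom, centred, along its length. Loose, lying flat on the bench. Origin: centre of the underside. Either end may point either way. Weighs roughly 0.28 kg.
- strap_110: The longest clamp strap: a dark steel flat bar 110 mm long (along its x), 26 mm wide (y), 22 mm high (z), with an open slot 11 mm wide and 84 mm long right through it from top to bottom, centred, along its length. Loose, lying flat on the bench. Origin: centre of the underside. Either end may point either way. Weighs roughly 0.33 kg.
- plain_70: Look-alike: an unmachined dark steel flat bar 70 mm long (x), 26 mm wide (y), 22 mm high, solid, with NO slot. Loose on the bench; to be left where it lies. Origin: centre of the underside.
- plain_90: Look-alike: an unmachined dark steel flat bar 90 mm long (x), 26 mm wide (y), 22 mm high, solid, with NO slot. Loose on the bench; to be left where it lies. Origin: centre of the underside.
- rack: Wooden rack, fixed, 240 (x) x 140 mm (y), 15 mm high; steel wire pull (12 mm high, sticks out 29 mm) on its -x end. Origin: centre of underside, on the bench. Four open channels, each 40 mm wide (x), 124 long (y), centred at y = 0, x = -90 (by the pull), -30, 30, 90 mm; floors 8 mm up, ribs between them 20 mm thick, to 15 mm. Any yaw, left or right of robot; the grey metal pan opposite is not it.
- step_block: Bystander among the bars: small steel block with three stair steps, 30 x 28 mm, 30 mm high, loose; to be left where it stands. Origin: centre of the underside.
- flange_nut: Bystander among the bars: steel hexagon nut on a round flange 30 mm across, 22 mm high, loose; to be left where it stands. Origin: centre of the underside.

How it is judged:
By the outcome, as a careful person would: the job done as asked, in the order asked, and still so for the second after the job is handed in, with the robot touching nothing.
It also fails if it takes over 96 s, if anything falls off the work surface, if the arm or the gripper's body presses on something with over 40 N, if the wrist force passes 120 N, or if a joint passes its speed limit or range.

## Working session

There is one attempt and no reset: what is moved stays moved. The work goes in short steps, Python scripts to look and compute and a tool call to move; the robot and the scene stay as the last step left them, time stands still between calls to the robot, and variables do not carry over. Pictures are saved under pics/ and viewed, about 12 in all and at most 16, crops included, and the job is handed in when it is done.

Besides the shell and the picture viewer there is one more tool, called as name(argument=value, ...), one argument or row to a line, values as JSON. jog_arm: Moves the arm, as the interface text tells. Its arguments: {"type":"object","properties":{"plan":{"type":"array","items":{"type":"array"}},"hand":{"type":"number"},"grip_force":{"type":"number"}},"required":["plan"]}

```bash
ls; mkdir -p pics
python3 - <<'E'
from bench import *
import cv2
o=get_obs(); print(o)
for n in ("top","side"):
    f=grab_frame(n); cv2.imwrite(f"pics/{n}0.png",cv2.resize(f[:,:,::-1],(800,600),interpolation=cv2.INTER_CUBIC)); cv2.imwrite(f"pics/{n}_raw0.png",f[:,:,::-1])
    print(n,get_calibration(n))
E
```

```text
pics
{'clock': 0.0, 'joints': array([ 1.16588318,  0.47783649,  0.02236269,  1.55646372, -0.01147065,
        1.10934269, -0.08306511]), 'qvel': array([-2.70133678e-04, -3.60086756e-04, -3.27264062e-05,  7.39687181e-04,
       -2.92572481e-04,  2.98916529e-04,  3.65078733e-04]), 'tau': array([ 3.49924949e-05, -5.96446395e+01,  1.60808545e+00, -2.81197804e+01,
        1.24571190e-02,  9.37980367e-03, -1.18643561e-05]), 'tcp_pos': array([ 0.19725558, -0.64503796,  0.30289649]), 'orientation': array([-3.10520371e+00, -4.64323804e-01,  7.25781318e-04]), 'contact_force': array([-0.83794617, -0.71911247, -0.08666241]), 'moment': array([ 0.01590502, -0.0395751 , -0.07300078]), 'grip_width': 0.0854014210811671}
top {'intrinsics': array([[458.2814621 ,   0.        , 254.65155918],
       [  0.        , 458.2814621 , 198.8156825 ],
       [  0.        ,   0.        ,   1.        ]]), 'k1': -0.15003147709698822, 'xyz': array([ 0.33933967, -0.00300937,  1.0160792 ]), 'orientation': array([-2.11349758,  2.11919201, -0.20445343])}
side {'intrinsics': array([[361.17833357,   0.        , 256.39065691],
       [  0.        , 361.17833357, 191.59744484],
       [  0.        ,   0.        ,   1.        ]]), 'k1': -0.010085424007453788, 'xyz': array([0.5193324 , 0.59603595, 0.59285256]), 'orientation': array([-0.0568061 ,  2.88683991, -1.21305693])}
```

View pics/top0.png

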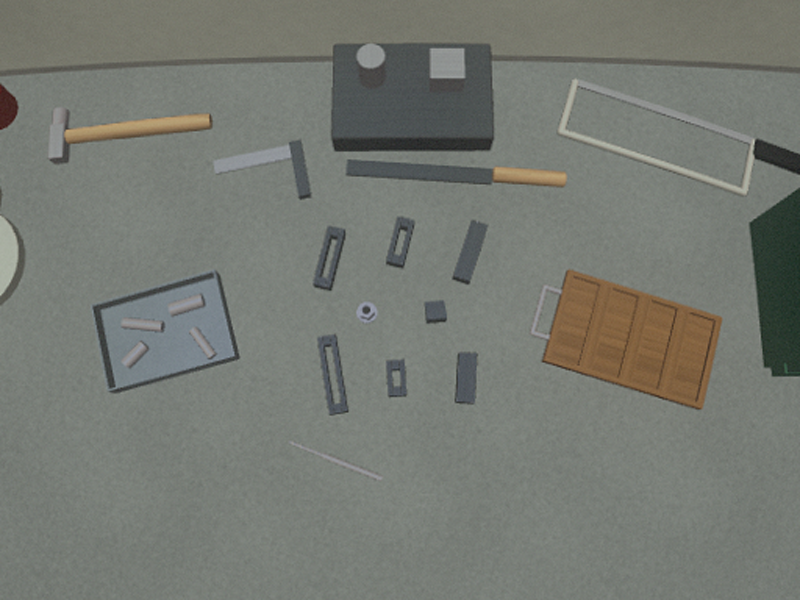

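View pics/side0.png

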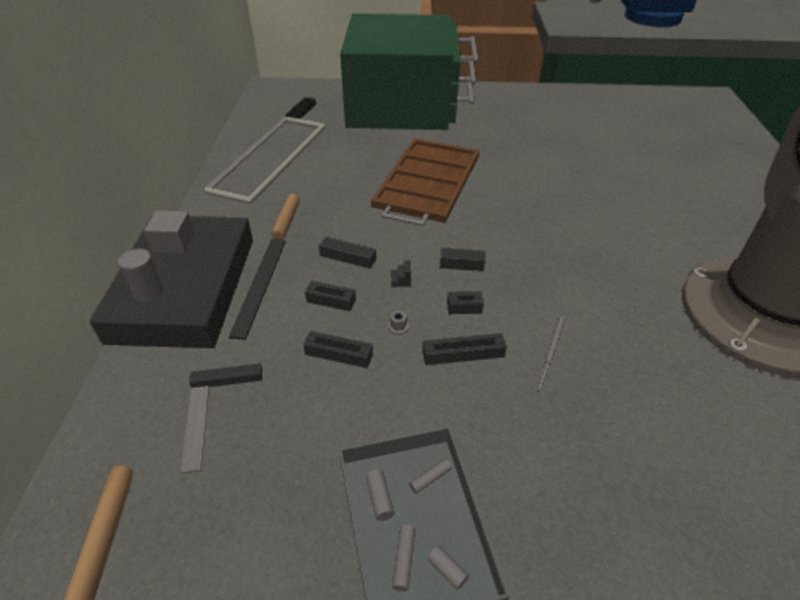

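Top view, up is +x and left is +y. The slotted bars are at (330,258), (400,242), (332,374) and (396,378); the plain ones at (470,251) and (466,377). The rack is on the right, with its pull at (545,312). Next I'll rectify the view onto the bars' top plane.

```bash
cat > h.py <<'E'
import numpy as np, cv2
from scipy.spatial.transform import Rotation as R
from bench import *
def project(P,name):
    c=get_calibration(name); K=c["intrinsics"]
    q=(np.atleast_2d(P)-c["xyz"])@R.from_rotvec(c["orientation"]).as_matrix()
    return cv2.projectPoints(q,np.zeros(3),np.zeros(3),K,np.array([c["k1"],0,0,0,0.]))[0][:,0]
def ortho(f,name,z,x0,x1,y0,y1,s):
    "up=+x left=+y, s px/mm; centre of pixel(u,v): x=x1-v/s/1000,y=y1-u/s/1000"
    w,h=int((y1-y0)*1000*s),int((x1-x0)*1000*s)
    u,v=np.meshgrid(np.arange(w),np.arange(h))
    P=np.stack([x1-v/s/1000,y1-u/s/1000,np.full(u.shape,z)],-1).reshape(-1,3)
    m=project(P,name).reshape(h,w,2).astype(np.float32)
    return cv2.remap(f,m[...,0],m[...,1],cv2.INTER_CUBIC)
E
python3 - <<'E'
from h import *
f=cv2.imread("pics/top_raw0.png")
print(project([[.6,0,.022],[.4,0.,.022],[.4,-.4,.01]],"top")*1.5625)
a=ortho(f,"top",.022,.33,.63,-.14,.18,2.0); cv2.imwrite("pics/a.png",a)
b=ortho(f,"top",.015,.33,.60,-.46,-.14,2.0); cv2.imwrite("pics/b.png",b)
g=cv2.cvtColor(a,cv2.COLOR_BGR2GRAY)
m=cv2.morphologyEx((g<75).astype(np.uint8),cv2.MORPH_OPEN,np.ones((5,5)))
n,l,st,_=cv2.connectedComponentsWithStats(m)
for i in range(1,n):
    if st[i,4]>600:
        c,wh,an=cv2.minAreaRect(np.argwhere(l==i)[:,::-1].astype(np.float32))
        print("xy",round(.63-c[1]/2000,4),round(.18-c[0]/2000,4),"mm",np.round(np.array(wh)/2,1),round(an,1))
E
```

```text
[[398.27961575 267.72928013]
 [398.62374745 408.06920435]
 [678.11885987 405.50112813]]
xy 0.6091 0.1077 mm [ 4.1 43.6] 12.7
xy 0.6053 0.0901 mm [ 4.3 51.3] 12.9
```

View pics/a.png

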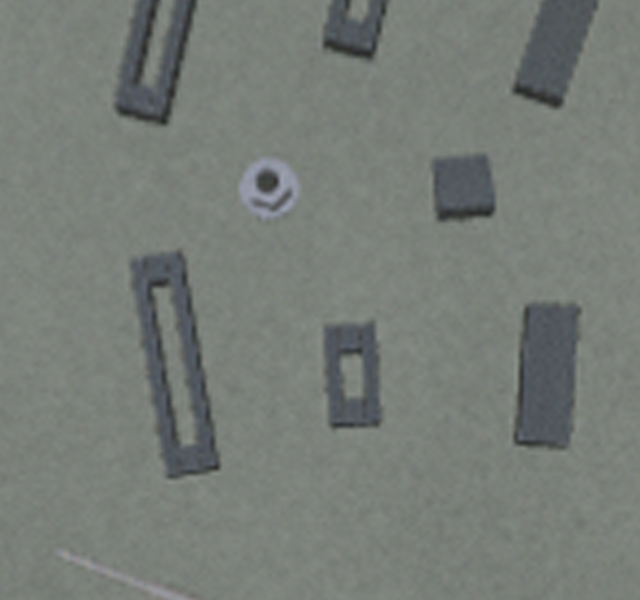

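View pics/b.png

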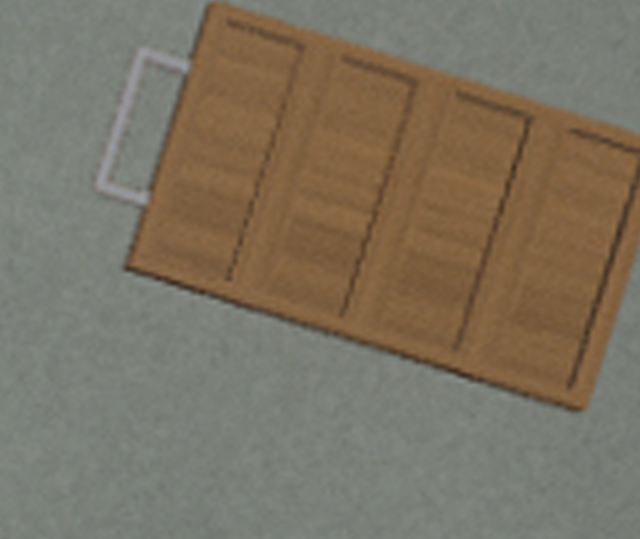

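a.png: strap_110 corners are (132,260), (184,252), (218,467), (167,477), giving centre (.448,.092) and yaw .158. strap_50 corners are (324,325), (374,321), (380,424), (331,427), giving centre (.443,.004) and yaw .063. b.png: rack corners are (209,2), (127,268), (581,411), giving centre (.497,-.3375), with the channels' long axis at -.30 rad. The two upper straps need a crop that reaches further up.

Run:
```python
from h import *
f=cv2.imread("pics/top_raw0.png")
cv2.imwrite("pics/c.png",ortho(f,"top",.022,.55,.68,-.02,.14,5.0))
```

```text
(no output)
```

View pics/c.png

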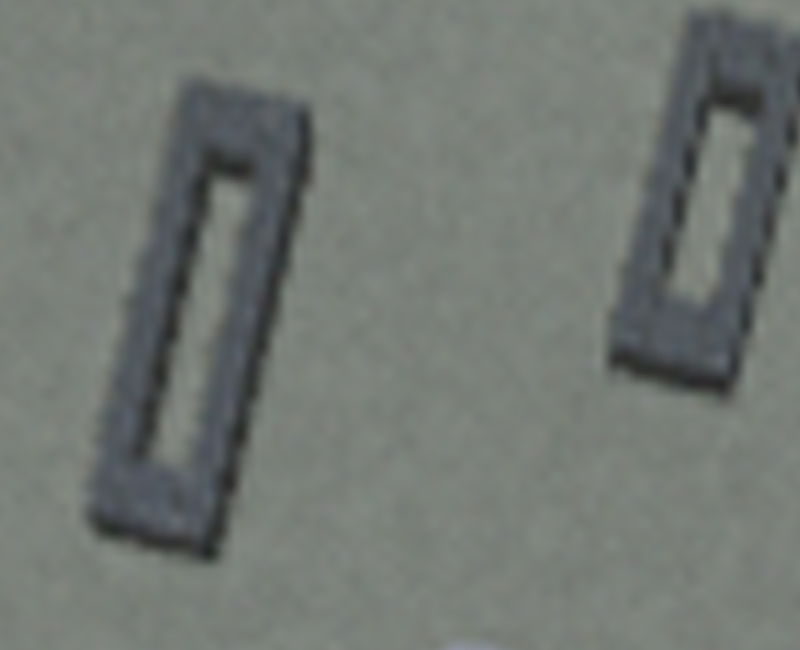

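c.png: strap_90 has its top face at (183,80), (308,103), (216,543), (92,515), giving (.618,.100) and yaw -.205. strap_70 has its left edge from (692,10) to (612,348), giving (.641,-.003) and yaw -.232. Starting with strap_50.

jog_arm(
  plan=[
    [[2.5, 4, -0.6], 0],
    [[2.5, 4, -0.6], 0],
    [[2.5, 4, -0.6], 0],
    [[2.5, 4, -0.6], 0],
    [[2.5, 4, -0.6], 0],
    [[2.5, 4, -0.6], 0],
    [[2.5, 4, -0.6], -0.02],
    [[2.5, 4, -0.6], -0.02],
  ],
  hand=5.0,
  grip_force=60,
)

```text
clock: 0.9
tcp_pos: [0.3979, -0.3237, 0.2556]
orientation: [-3.116, -0.401, 0.0]
contact_force: [1.0, -0.6, -0.3]
grip_width: 0.05
```

jog_arm(
  plan=[
    [[0.6, 4.1, -1.2], -0.025],
    [[0.6, 4.1, -1.2], -0.025],
    [[0.6, 4.1, -1.2], -0.025],
    [[0.6, 4.1, -1.2], -0.025],
    [[0.6, 4.1, -1.2], -0.025],
    [[0.6, 4.1, -1.2], -0.025],
    [[0.6, 4.1, -1.2], -0.025],
    [[0.6, 4.1, -1.2], -0.02],
    [[0, 0, 0], 0],
    [[0, 0, 0], 0],
    [[0, 0, 0], 0],
  ],
)

```text
clock: 2.0
tcp_pos: [0.4452, 0.0014, 0.1599]
orientation: [3.14, 0.095, -0.001]
contact_force: [-0.6, -0.6, 0.5]
grip_width: 0.05
```

jog_arm(
  plan=[
    [[-0.2, 0.3, -2.0], 0],
    [[0, 0, -2.5], 0],
    [[0, 0, 0], 0],
    [[0, 0, 0], 0],
  ],
)

```text
clock: 2.4
tcp_pos: [0.4433, 0.0043, 0.1152]
orientation: [3.14, 0.094, -0.001]
contact_force: [0.1, -0.0, 1.1]
grip_width: 0.05
```

```bash
cat > look.py <<'E'
import sys; from h import *
n,cx,cy,z,s,out=sys.argv[1],*map(float,sys.argv[2:6]),sys.argv[6]
f=grab_frame(n)[:,:,::-1].copy(); u,v=project([[cx,cy,z]],n)[0]
w,h=400/s,300/s
x,y=int(np.clip(u-w,0,512-2*w)),int(np.clip(v-h,0,384-2*h))
cv2.imwrite(out,cv2.resize(f[y:y+int(2*h),x:x+int(2*w)],(800,600),interpolation=cv2.INTER_CUBIC)); print(x,y)
E
python3 look.py side .443 .004 .03 5 pics/d.png
```

```text
218 127
```

View pics/d.png

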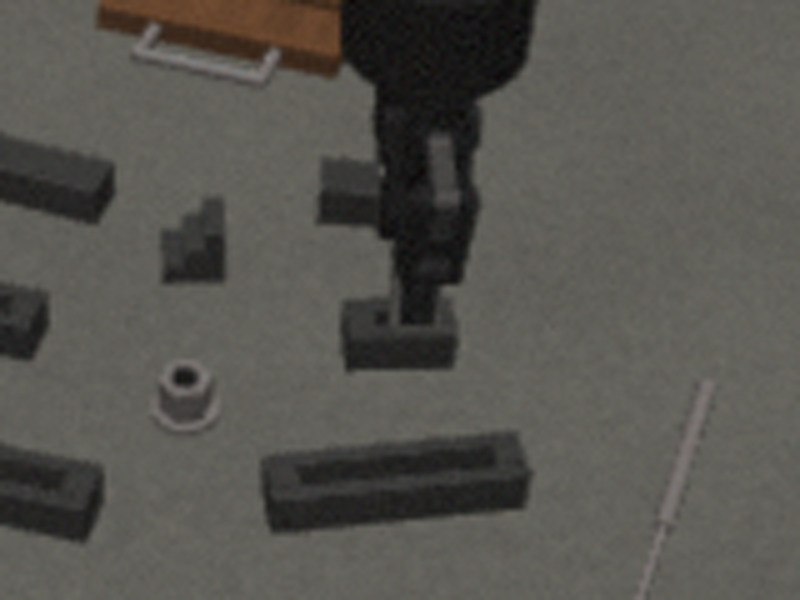

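d.png: the finger is over strap_50, with its tip at about x 415 and the strap's centre at about x 399 in the crop. I'll check that offset by projection.

Run:
```python
from h import *
P=[[.4433+d,.0043+.032,z] for z in (.045,) for d in(-.011,0,.011)]+[[.4433+d,.0043-.03,.045] for d in(-.011,0,.011)]+[[.443-.025,.017-.0016+.0037,.022],[.443+.025,.017+.0016+.0037,.022],[.443-.025,.019,0],[.443+.025,.019,0]]
print(np.round((project(P,"side")-[218,127])*5))
```

```text
[[435. 329.]
 [409. 328.]
 [384. 327.]
 [427. 233.]
 [403. 233.]
 [379. 232.]
 [459. 339.]
 [348. 341.]
 [454. 373.]
 [344. 370.]]
```

Prediction and picture agree to about 2 mm. Descending and gripping.

jog_arm(
  plan=[
    [[0, 0, -1.2], 0],
    [[0, 0, -1.2], 0],
    [[0, 0, -1.0], 0],
    [[0, 0, 0], 0],
    [[0, 0, 0], 0],
  ],
)

```text
clock: 2.95
tcp_pos: [0.4431, 0.0056, 0.0805]
orientation: [3.14, 0.098, -0.002]
contact_force: [-0.4, -0.5, 0.4]
grip_width: 0.0503
```

jog_arm(
  plan=[
    [[0, 0, 0], 0],
    [[0, 0, 0], 0],
    [[0, 0, 0], 0],
    [[0, 0, 0], 0],
    [[0, 0, 0], 0],
    [[0, 0, 0], 0],
    [[0, 0, 0.5], 0],
    [[0, 0, 1], 0],
    [[0, 0, 2], 0],
    [[0, 0, 2], 0],
    [[0, 0, 0], 0],
  ],
  hand=1.5,
)

```text
clock: 4.05
tcp_pos: [0.4448, 0.0056, 0.1384]
orientation: [-3.14, -0.097, -0.007]
contact_force: [0.3, -0.2, -1.8]
grip_width: 0.0245
```

Held, with the weight showing in the force reading. Carrying strap_50 to channel 1.

jog_arm(
  plan=[
    [[1.0, -3.2, 0.8], -0.045],
    [[1.0, -3.2, 0.8], -0.045],
    [[1.0, -3.2, 0], -0.045],
    [[1.0, -3.2, 0], -0.045],
    [[1.0, -3.2, 0], -0.045],
    [[1.0, -3.2, 0], -0.045],
    [[1.0, -3.2, 0], -0.045],
    [[1.0, -3.2, 0], -0.045],
    [[0, 0, 0], 0],
    [[0, 0, 0], 0],
    [[0, 0, 0], 0],
  ],
)

```text
clock: 5.15
tcp_pos: [0.5229, -0.2492, 0.1513]
orientation: [-3.106, 0.464, 0.002]
contact_force: [0.3, 0.5, -2.0]
grip_width: 0.0244
```

```bash
python3 look.py top .50 -.30 .03 4 pics/e.png
python3 - <<'E'
from h import *
o=get_obs(); print(o["tcp_pos"],o["orientation"],o["grip_width"])
E
```

```text
290 139
[ 0.52307763 -0.24896628  0.15150664] [-3.10632507e+00  4.63423930e-01  1.69068537e-03] 0.02457505597386389
```

View pics/e.png

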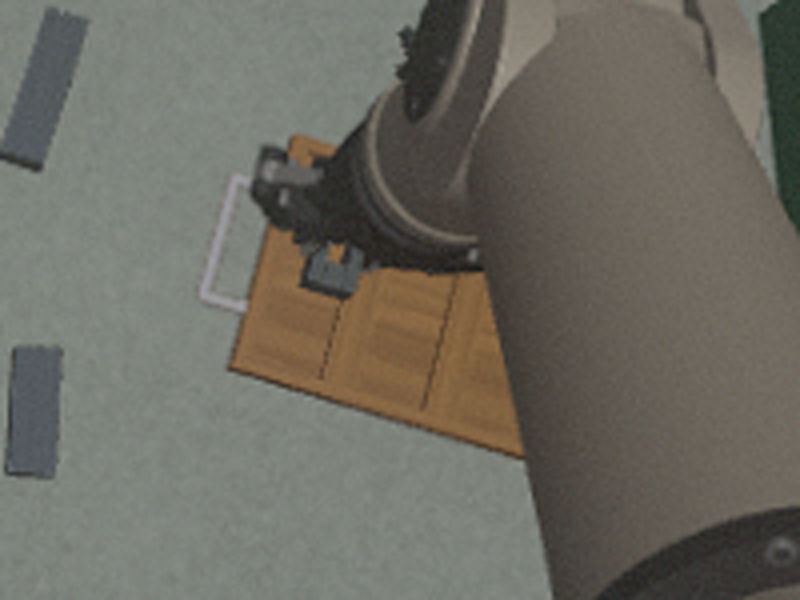

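e.png: strap_50's end shows level under the gripper at (332,275), with parallax to the right because it is raised. Otherwise the arm hides channel 1. Lowering.

jog_arm(
  plan=[
    [[0, -0.3, -1.5], 0],
    [[0, 0, -1.5], 0],
    [[0, 0, -1.2], 0],
    [[0, 0, -0.8], 0],
    [[0, 0, -0.6], 0],
    [[0, 0, -0.4], 0],
    [[0, 0, 0], 0],
    [[0, 0, 0], 0],
  ],
)

```text
clock: 6.0
tcp_pos: [0.5237, -0.2536, 0.0922]
orientation: [3.107, -0.467, 0.001]
contact_force: [0.3, 0.1, -2.1]
grip_width: 0.0242
```

jog_arm(
  plan=[
    [[0, 0.2, -0.2], 0],
    [[0, 0, -0.1], 0],
    [[0, 0, 0], 0],
    [[0, 0, 0], 0],
  ],
)

```text
clock: 6.4
tcp_pos: [0.5237, -0.2512, 0.0895]
orientation: [-3.107, 0.466, -0.001]
contact_force: [-1.0, 1.6, 5.6]
grip_width: 0.0246
```

jog_arm(
  plan=[
    [[0, 0, 0], 0],
    [[0, 0, 0], 0],
    [[0, 0, 0], 0],
    [[0, 0, 0], 0],
    [[0, 0, 1], 0],
    [[0, 0, 2], 0],
    [[0, 0, 4], 0],
  ],
  hand=4.2,
)

```text
clock: 7.1
tcp_pos: [0.5218, -0.2509, 0.1578]
orientation: [-3.106, 0.466, 0.008]
contact_force: [1.0, -0.4, 0.4]
grip_width: 0.0421
```

jog_arm(
  plan=[
    [[1.4, 3.1, 0], 0.01],
    [[1.4, 3.1, 0], 0.01],
    [[1.5, 3.1, 0], 0.01],
    [[1.5, 3.1, 0], 0.01],
    [[1.5, 3.1, 0], 0.01],
    [[1.5, 3.1, 0], 0.01],
    [[1.5, 3.1, 0], 0],
    [[1.5, 3.1, 0], 0],
    [[0, 0, -2], 0],
    [[0, 0, -2], 0],
    [[0, 0, 0], 0],
    [[0, 0, 0], 0],
  ],
  hand=5.0,
)

```text
clock: 8.3
tcp_pos: [0.6414, -0.0038, 0.1194]
orientation: [3.119, -0.374, -0.0]
contact_force: [0.2, -0.7, 0.7]
grip_width: 0.0502
```

```bash
python3 look.py side .60 -.12 .02 2.6 pics/f.png
python3 - <<'E'
from h import *
o=get_obs(); print(o["tcp_pos"],o["orientation"],o["grip_width"])
E
```

```text
80 39
[ 0.64189028 -0.00381514  0.12003629] [-3.11917015e+00  3.74120740e-01 -1.79244919e-03] 0.049837195640823465
```

View pics/f.png

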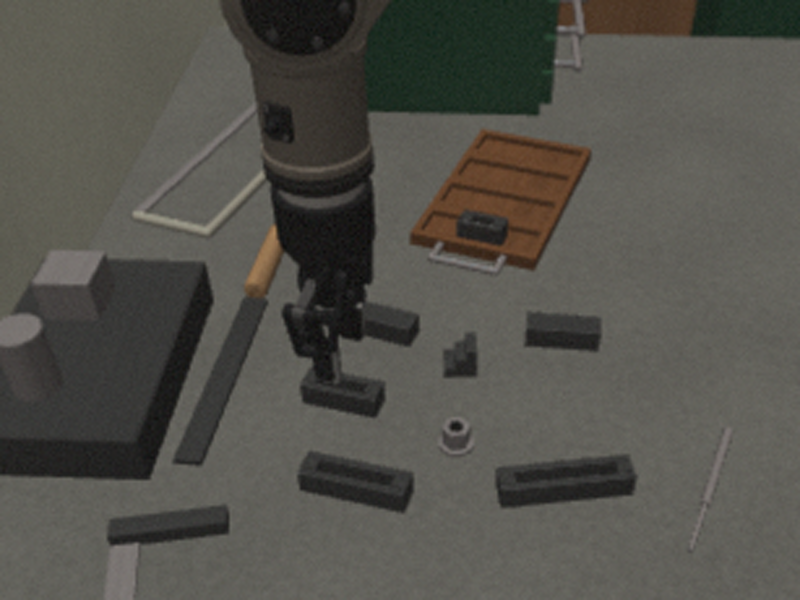

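f.png: strap_50 lies in the channel by the pull, at (483,226). The fingers are over strap_70 at (330,375).

jog_arm(
  plan=[
    [[0, 0.1, -1.3], 0],
    [[0, 0, -1.3], 0],
    [[0, 0, -1.3], 0],
    [[0, 0, 0], 0],
    [[0, 0, 0], 0],
  ],
)

```text
clock: 8.85
tcp_pos: [0.641, -0.0025, 0.0791]
orientation: [3.119, -0.373, -0.002]
contact_force: [0.3, -0.3, 0.3]
grip_width: 0.0495
```

jog_arm(
  plan=[
    [[0, 0, 0], 0],
    [[0, 0, 0], 0],
    [[0, 0, 0], 0],
    [[0, 0, 0], 0],
    [[0, 0, 0], 0],
    [[0, 0, 0], 0],
    [[0, 0, 0.5], 0],
    [[0, 0, 1], 0],
    [[0, 0, 2], 0],
    [[0, 0, 3.5], 0],
    [[0, 0, 0], 0],
    [[0, 0, 0], 0],
  ],
  hand=1.5,
)

```text
clock: 10.05
tcp_pos: [0.6417, -0.0026, 0.1509]
orientation: [-3.119, 0.373, -0.003]
contact_force: [-0.3, -0.2, -1.5]
grip_width: 0.0246
```

jog_arm(
  plan=[
    [[-1.5, -3.4, 0], -0.01],
    [[-1.5, -3.4, 0], -0.01],
    [[-1.5, -3.4, 0], -0.01],
    [[-1.5, -3.4, 0], -0.01],
    [[-1.5, -3.4, 0], -0.01],
    [[-1.5, -3.4, 0], -0.01],
    [[-1.5, -3.4, 0], 0],
    [[-1.5, -3.4, 0], 0],
    [[-1.6, -3.4, 0], 0],
    [[0, 0, 0], 0],
    [[0, 0, 0], 0],
    [[0, 0, 0], 0],
  ],
)

```text
clock: 11.25
tcp_pos: [0.5056, -0.307, 0.1491]
orientation: [-3.106, 0.464, 0.002]
contact_force: [-0.1, 0.2, -2.6]
grip_width: 0.0247
```

jog_arm(
  plan=[
    [[0, 0, -1.5], 0],
    [[0, 0, -1.5], 0],
    [[0, 0, -1.2], 0],
    [[0, 0, -0.8], 0],
    [[0, 0, -0.6], 0],
    [[0, 0, 0], 0],
    [[0, 0, 0], 0],
    [[0, 0, 0], 0],
  ],
)

```text
clock: 12.05
tcp_pos: [0.5058, -0.3088, 0.0944]
orientation: [3.106, -0.467, 0.002]
contact_force: [0.1, -0.4, -2.2]
grip_width: 0.0242
```

jog_arm(
  plan=[
    [[0, 0, -0.4], 0],
    [[0, 0, -0.1], 0],
    [[0, 0, 0], 0],
    [[0, 0, 0], 0],
  ],
)

```text
clock: 12.45
tcp_pos: [0.5054, -0.3085, 0.0889]
orientation: [3.107, -0.467, -0.0]
contact_force: [0.7, -0.5, -1.5]
grip_width: 0.0243
```

jog_arm(
  plan=[
    [[0, 0, -0.1], 0],
    [[0, 0, 0], 0],
    [[0, 0, 0], 0],
  ],
)

```text
clock: 12.75
tcp_pos: [0.5055, -0.3085, 0.0887]
orientation: [3.107, -0.467, 0.0]
contact_force: [-2.2, 2.4, 6.1]
grip_width: 0.0247
```

jog_arm(
  plan=[
    [[0, 0, 0], 0],
    [[0, 0, 0], 0],
    [[0, 0, 0], 0],
    [[0, 0, 0], 0],
    [[0, 0, 1], 0],
    [[0, 0, 2], 0],
    [[0, 0, 4], 0],
  ],
  hand=4.2,
)

```text
clock: 13.45
tcp_pos: [0.5039, -0.3077, 0.1568]
orientation: [-3.105, 0.466, 0.008]
contact_force: [0.2, 0.1, -0.5]
grip_width: 0.0421
```

jog_arm(
  plan=[
    [[1.1, 4, 0], 0.01],
    [[1.1, 4, 0], 0.01],
    [[1.1, 4, 0], 0.01],
    [[1.1, 4, 0], 0.01],
    [[1.1, 4, 0], 0.01],
    [[1.1, 4, 0], 0.01],
    [[1.1, 4, 0], 0.01],
    [[1.1, 4, 0], 0.01],
    [[1.2, 4.4, 0], 0.01],
    [[1.2, 4.4, 0], 0],
    [[0, 0, 0], 0],
    [[0, 0, 0], 0],
  ],
  hand=5.0,
)

```text
clock: 14.65
tcp_pos: [0.6174, 0.1013, 0.1584]
orientation: [-3.125, 0.321, -0.001]
contact_force: [0.5, -0.4, 0.6]
grip_width: 0.0501
```

jog_arm(
  plan=[
    [[0.1, -0.1, -2], 0],
    [[0, 0, -2], 0],
    [[0, 0, -1.5], 0],
    [[0, 0, -1.3], 0],
    [[0, 0, -1.0], 0],
    [[0, 0, 0], 0],
    [[0, 0, 0], 0],
  ],
)

```text
clock: 15.35
tcp_pos: [0.6186, 0.0985, 0.0801]
orientation: [-3.125, 0.327, -0.0]
contact_force: [1.0, 1.2, -0.1]
grip_width: 0.05
```

jog_arm(
  plan=[
    [[0, 0, 0], 0],
    [[0, 0, 0], 0],
    [[0, 0, 0], 0],
    [[0, 0, 0], 0],
    [[0, 0, 0], 0],
    [[0, 0, 0], 0],
    [[0, 0, 0.5], 0],
    [[0, 0, 1], 0],
    [[0, 0, 2], 0],
    [[0, 0, 3.5], 0],
    [[0, 0, 0], 0],
    [[0, 0, 0], 0],
  ],
  hand=1.5,
)

```text
clock: 16.55
tcp_pos: [0.6186, 0.0983, 0.1508]
orientation: [-3.124, 0.327, -0.002]
contact_force: [-1.2, -0.0, -3.4]
grip_width: 0.0242
```

jog_arm(
  plan=[
    [[-1.2, -4.2, 0], -0.01],
    [[-1.2, -4.2, 0], -0.01],
    [[-1.2, -4.2, 0], -0.01],
    [[-1.2, -4.2, 0], -0.01],
    [[-1.2, -4.2, 0], -0.01],
    [[-1.2, -4.2, 0], -0.01],
    [[-1.2, -4.2, 0], -0.01],
    [[-1.2, -4.2, 0], -0.01],
    [[-1.2, -4.2, 0], -0.01],
    [[-1.2, -4.2, 0], 0],
    [[-1.1, -4.3, 0], 0],
    [[0, 0, 0], 0],
  ],
)

```text
clock: 17.75
tcp_pos: [0.4824, -0.3725, 0.1485]
orientation: [3.1, -0.483, -0.005]
contact_force: [-1.4, -0.9, -3.3]
grip_width: 0.0246
```

jog_arm(
  plan=[
    [[0, 0, -1.5], 0],
    [[0, 0, -1.5], 0],
    [[0, 0, -1.2], 0],
    [[0, 0, -0.8], 0],
    [[0, 0, -0.6], 0],
    [[0, 0, 0], 0],
    [[0, 0, 0], 0],
    [[0, 0, 0], 0],
  ],
)

```text
clock: 18.55
tcp_pos: [0.4878, -0.3647, 0.0945]
orientation: [3.106, -0.467, 0.002]
contact_force: [0.6, -0.4, -3.3]
grip_width: 0.0246
```

jog_arm(
  plan=[
    [[0, -0.1, -0.4], 0],
    [[0, 0, -0.1], 0],
    [[0, 0, 0], 0],
    [[0, 0, 0], 0],
  ],
)

```text
clock: 18.95
tcp_pos: [0.4875, -0.3659, 0.0892]
orientation: [3.106, -0.467, 0.001]
contact_force: [-1.9, -0.7, 1.4]
grip_width: 0.0246
```

jog_arm(
  plan=[
    [[0, 0, -0.1], 0],
    [[0, 0, 0], 0],
    [[0, 0, 0], 0],
  ],
)

```text
clock: 19.25
tcp_pos: [0.4875, -0.3658, 0.0892]
orientation: [3.106, -0.467, 0.001]
contact_force: [-3.9, 2.0, 9.9]
grip_width: 0.0242
```

jog_arm(
  plan=[
    [[0, 0, 0], 0],
    [[0, 0, 0], 0],
    [[0, 0, 0], 0],
    [[0, 0, 0], 0],
    [[0, 0, 1], 0],
    [[0, 0, 2], 0],
    [[0, 0, 4], 0],
  ],
  hand=4.2,
)

```text
clock: 19.95
tcp_pos: [0.486, -0.3645, 0.1566]
orientation: [-3.104, 0.466, 0.008]
contact_force: [0.2, -0.5, 0.9]
grip_width: 0.0418
```

jog_arm(
  plan=[
    [[-0.4, 4.2, 0], 0.04],
    [[-0.4, 4.2, 0], 0.04],
    [[-0.4, 4.2, 0], 0.04],
    [[-0.4, 4.2, 0], 0.04],
    [[-0.4, 4.2, 0], 0.04],
    [[-0.4, 4.2, 0], 0.04],
    [[-0.4, 4.2, 0], 0.04],
    [[-0.4, 4.2, 0], 0.04],
    [[-0.4, 4.2, 0], 0.04],
    [[-0.4, 4.2, 0], 0.04],
    [[0, 3.8, 0], 0.05],
    [[0, 0, 0], 0],
  ],
  hand=5.0,
)

```text
clock: 21.15
tcp_pos: [0.4477, 0.0983, 0.1591]
orientation: [-3.128, -0.253, -0.005]
contact_force: [-0.1, -0.9, 0.3]
grip_width: 0.05
```

jog_arm(
  plan=[
    [[0, 0, -2], 0],
    [[0, 0, -2], 0],
    [[0, 0, 0], 0],
    [[0, 0, 0], 0],
  ],
)

```text
clock: 21.55
tcp_pos: [0.4475, 0.0921, 0.1183]
orientation: [3.132, 0.237, -0.001]
contact_force: [-1.4, 1.2, 0.4]
grip_width: 0.05
```

Yaw is 0.151, which is good. Descending and gripping strap_110.

jog_arm(
  plan=[
    [[0, 0, -1.3], 0],
    [[0, 0, -1.3], 0],
    [[0, 0, -1.2], 0],
    [[0, 0, 0], 0],
    [[0, 0, 0], 0],
  ],
)

```text
clock: 22.05
tcp_pos: [0.4471, 0.0925, 0.0794]
orientation: [3.132, 0.238, -0.002]
contact_force: [0.5, 0.7, -0.0]
grip_width: 0.05
```

jog_arm(
  plan=[
    [[0, 0, 0], 0],
    [[0, 0, 0], 0],
    [[0, 0, 0], 0],
    [[0, 0, 0], 0],
    [[0, 0, 0], 0],
    [[0, 0, 0], 0],
    [[0, 0, 0.5], 0],
    [[0, 0, 1], 0],
    [[0, 0, 2], 0],
    [[0, 0, 3.5], 0],
    [[0, 0, 0], 0],
    [[0, 0, 0], 0],
  ],
  hand=1.5,
)

```text
clock: 23.25
tcp_pos: [0.4477, 0.0923, 0.1507]
orientation: [-3.133, -0.237, -0.003]
contact_force: [-0.8, 1.3, -3.5]
grip_width: 0.0245
```

jog_arm(
  plan=[
    [[0.2, -4.3, 0], -0.04],
    [[0.2, -4.3, 0], -0.04],
    [[0.2, -4.3, 0], -0.04],
    [[0.2, -4.3, 0], -0.04],
    [[0.2, -4.3, 0], -0.04],
    [[0.2, -4.3, 0], -0.04],
    [[0.2, -4.3, 0], -0.04],
    [[0.2, -4.3, 0], -0.04],
    [[0.2, -4.3, 0], -0.04],
    [[0.2, -4.3, 0], -0.04],
    [[0.2, -4.3, 0], -0.04],
    [[0, -4.2, 0], -0.01],
  ],
)

```text
clock: 24.45
tcp_pos: [0.4685, -0.4237, 0.148]
orientation: [-3.105, 0.468, 0.004]
contact_force: [0.8, 0.6, -2.8]
grip_width: 0.0249
```

jog_arm(
  plan=[
    [[0, 0, 0], 0],
    [[0, 0, 0], 0],
    [[0, 0, -1.5], 0],
    [[0, 0, -1.5], 0],
    [[0, 0, -1.2], 0],
    [[0, 0, -0.8], 0],
    [[0, 0, -0.6], 0],
    [[0, 0, 0], 0],
    [[0, 0, 0], 0],
    [[0, 0, 0], 0],
  ],
)

```text
clock: 25.45
tcp_pos: [0.4698, -0.4228, 0.0946]
orientation: [3.106, -0.467, 0.002]
contact_force: [-0.2, -0.5, -3.1]
grip_width: 0.0245
```

jog_arm(
  plan=[
    [[0, 0, -0.4], 0],
    [[0, 0, -0.1], 0],
    [[0, 0, 0], 0],
    [[0, 0, 0], 0],
  ],
)

```text
clock: 25.85
tcp_pos: [0.4694, -0.4225, 0.0889]
orientation: [3.107, -0.467, -0.0]
contact_force: [-0.2, -0.1, -3.4]
grip_width: 0.0242
```

jog_arm(
  plan=[
    [[0, 0, -0.1], 0],
    [[0, 0, 0], 0],
    [[0, 0, 0], 0],
  ],
)

```text
clock: 26.15
tcp_pos: [0.4694, -0.4226, 0.0886]
orientation: [3.107, -0.467, 0.0]
contact_force: [-1.9, 3.1, 5.9]
grip_width: 0.0245
```

jog_arm(
  plan=[
    [[0, 0, 0], 0],
    [[0, 0, 0], 0],
    [[0, 0, 0], 0],
    [[0, 0, 0], 0],
    [[0, 0, 1], 0],
    [[0, 0, 2], 0],
    [[0, 0, 4], 0],
    [[0, 0, 4], 0],
    [[0, 0, 4], 0],
  ],
  hand=4.2,
)

```text
clock: 27.05
tcp_pos: [0.4693, -0.4224, 0.2402]
orientation: [3.107, -0.467, 0.001]
contact_force: [0.3, -0.2, 0.1]
grip_width: 0.0419
```

jog_arm(
  plan=[
    [[0.3, 4.4, 0], 0],
    [[0.3, 4.4, 0], 0],
    [[0.3, 4.4, 0], 0],
    [[0.3, 4.4, 0], 0],
    [[0.3, 4.4, 0], 0],
    [[0.3, 4.4, 0], 0],
    [[0.3, 4.4, 0], 0],
    [[0.3, 4.4, 0], 0],
    [[0.3, 4.4, 0], 0],
    [[0.3, 4.4, 0], 0],
    [[0, 4.4, 0], 0],
    [[0, 0, 0], 0],
  ],
)

```text
clock: 28.25
tcp_pos: [0.4993, 0.0686, 0.2391]
orientation: [-3.105, 0.451, -0.002]
contact_force: [-0.3, -0.3, 1.1]
grip_width: 0.0419
```

```bash
python3 look.py top .50 -.33 .015 4 pics/g.png; python3 look.py side .5 -.25 .02 3 pics/hh.png
```

```text
302 140
140 26
```

View pics/g.png

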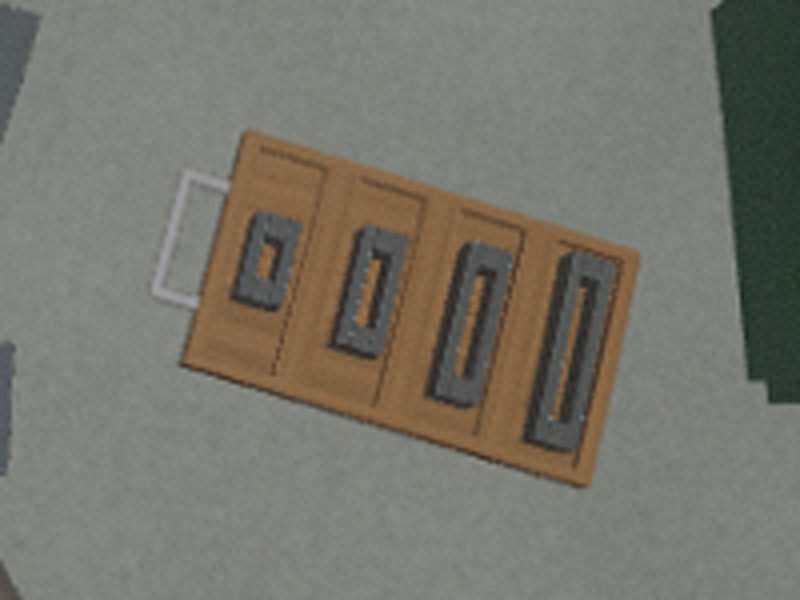

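View pics/hh.png

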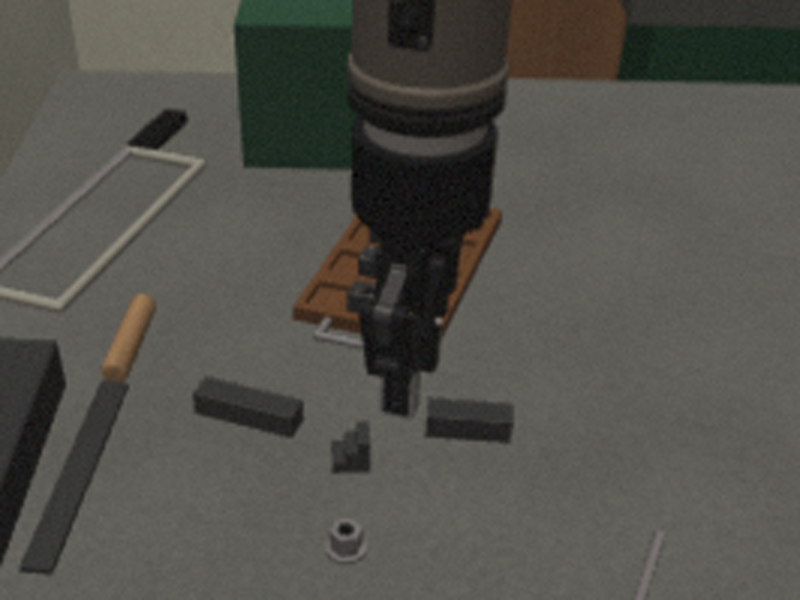

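g.png: all four straps are in order, with 50 at (267,260), 70 at (370,292), 90 at (470,323) and 110 at (572,350). In the side view the arm hides the rack; the plain bars, step block and nut look untouched. I'll check numerically that the straps lie flat and within the channels, using projected outlines.

Run:
```python
from h import *
g=cv2.imread("pics/g.png"); a=-.30; e=np.array([np.cos(a),np.sin(a)]); n=np.array([-e[1],e[0]])
def draw(c,l,w,z,col):
    P=[[*(np.array(c)+i*l/2*e+j*w/2*n),z] for i,j in((1,1),(1,-1),(-1,-1),(-1,1))]
    cv2.polylines(g,[np.int32((project(P,"top")-[302,140])*4)],True,col,1)
for c,L,ch in(((.5237,-.2512),.05,(.5236,-.2516)),((.5055,-.3085),.07,(.5057,-.3089)),((.4875,-.3658),.09,(.4877,-.3661)),((.4694,-.4226),.11,(.4698,-.4234))):
    draw(c,L,.026,.030,(0,255,0)); draw(c,L,.026,.008,(0,0,255)); draw(ch,.124,.04,.015,(255,255,0))
cv2.imwrite("pics/g2.png",g)
```

```text
(no output)
```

View pics/g2.png

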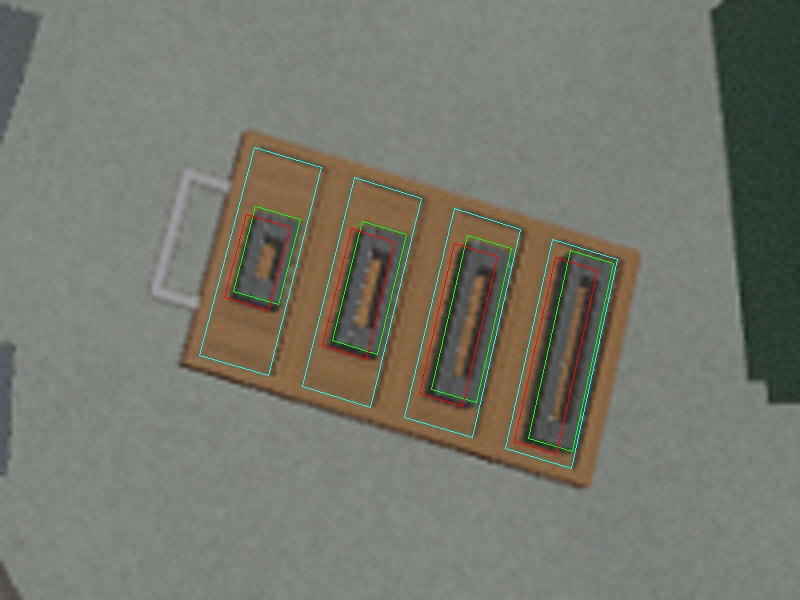

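The outlines match: each strap's floor footprint (red) lies inside its channel opening (cyan). One clear side look for flatness.

jog_arm(
  plan=[
    [[4, 0, 0], 0],
    [[4, 0, 0], 0],
    [[4, 0, 0], 0],
    [[4, 0, 0], 0],
    [[2, 0, 0], 0],
    [[0, 0, 0], 0],
    [[0, 0, 0], 0],
  ],
)

```text
clock: 29.05
tcp_pos: [0.6788, 0.0598, 0.2375]
orientation: [3.105, -0.47, -0.002]
contact_force: [-0.2, 0.5, 0.3]
grip_width: 0.0417
```

```bash
python3 look.py side .5 -.25 .02 4 pics/k.png
python3 - <<'E'
from h import *
f=grab_frame("top")[:,:,::-1]; g=cv2.imread("pics/top_raw0.png")
d=cv2.GaussianBlur(cv2.absdiff(f,g),(5,5),0).max(2)
for n,x,y in(("plain70",.442,-.094),("plain90",.63,-.105),("step",.537,-.052),("nut",.536,.045)):
    u,v=project([[x,y,.022]],"top")[0].astype(int); print(n,d[v-25:v+25,u-25:u+25].max())
E
```

```text
173 51
plain70 59
plain90 74
step 70
nut 104
```

View pics/k.png

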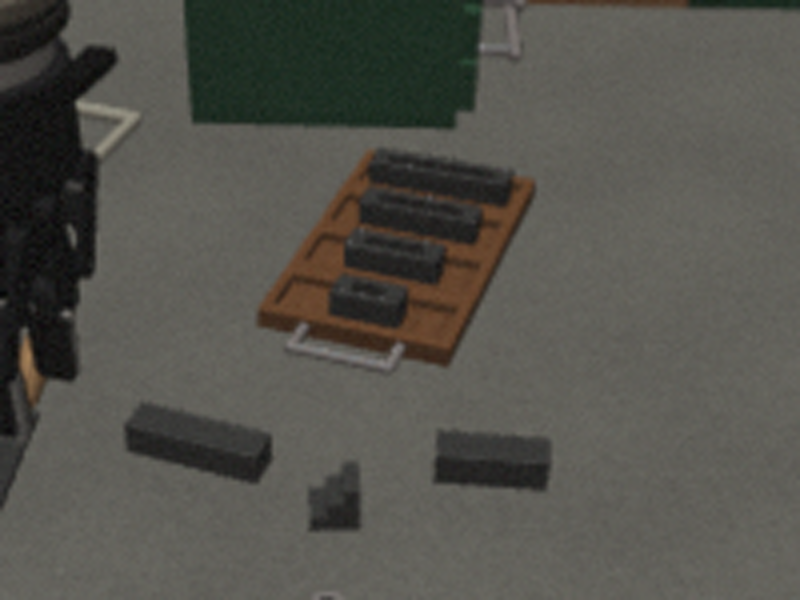

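k.png: all four straps lie flat in order, from the 50 at (368,300) by the pull to the 110 at (442,175). The plain bars and step block stand where they were. The top-view difference check can't be trusted, because the arm and the cleared strap spots fall in its windows. The side views show no change. Handing in.

```bash
python3 -c "
from bench import *
print(hand_in())"
```

```text
the job is handed in; nothing more can be done
None
```

All four slotted straps are in the rack, one flat in each channel. The 50 is beside the wire pull, then the 70 and the 90, with the 110 at the far end. I handed in at about 29 s on the robot's clock, with the arm clear of everything.

- **Placement:** The final top picture, with projected outlines drawn over it, shows each strap inside its channel to within about 1–2 mm. The final side picture shows all four flat and in the right order. The highest contact force in the readings was about 10 N, when setting down the 90.
- **Objects left alone:** The plain bars, step block and nut look unmoved in the side pictures. My top-view before/after difference check on them was inconclusive: it gave values of 59–104. I put these down to the arm and the cleared strap spots falling in the compared areas, and did not repeat the check with the arm out of view.

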